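# Set the gauge dial to its index and lock it with the bar

### The job

Turn the dial of the disc gauge until its black pointer lines up with the black index mark on the base, and let go of it. Then lay the lock bar across the two posts, through the slot in the dial's hub, and press it fully home in the spring clips so that the dial stays locked on its mark. Leave the other things on the bench where they are.

Things in the scene. Friction and masses are not known exactly. Their poses are not given: they have to be found in the camera images.
- base: grey base plate of the gauge, fixed, 180 (x) x 200 (y) x 20 mm. Origin: on the dial's vertical axis at bench height; z up. The index mark is on its -x side, the two posts at y = -83 and +83 mm. Bar locked: its x along this y, its middle over this axis.
- seat_left (a point): seat of the +y post, centre, 42 mm above the bench, 14 mm long along y. Two sprung steel cheeks face each other across it along x, 17 mm apart at rest, flaring from 51 mm above the bench to 32 mm apart at their top (67 mm). The 20 mm wide bar perches on the flares, underside about 53 mm up, until pressed down between them: 10 to 20 N for both posts together.
- seat_right (a point): seat of the -y post, the same as the other
- mark (a point): tip of the black index mark, fixed on the base at [-66, 0, 38] mm in its frame, at the rim of the dial
- pointer (a point): tip of the black pointer painted on the dial, at its rim, 66 mm from the axis, 38 mm above the bench; turns with the dial and coincides with mark when set. Its frame is the dial's: z up, pointer on -x, pin on +x, hub slot along y. Dial: 132 mm diameter, top 38 mm above the bench; turns both ways without stops, stiff (about 5 N at the pin), stays where left.
- pin_top (a point): centre of the top of the dial's upright steel crank pin, 90 mm above the bench; pin 20 mm in diameter, 52 mm tall, 48 mm from the axis, across from the pointer. With the dial set it stands on the base's +x side, 38 mm clear of the axis: when handling the bar there, open the fingers only a little.
- hub_top (a point): middle of the dial's hub, on the axis, 58 mm above the bench. Hub: two blocks, each 13 (dial x) x 56 (dial y) mm, 20 mm tall, with a slot 28 mm wide between them, slot floor 38 mm above the bench. The bar passes down into the slot only when the dial is set (or half a turn wrong).
- lock_bar: loose steel bar 190 (x) x 20 (y) x 14 (z) mm, about 0.3 kg, with a black grip block on the middle of its top, 60 (x) x 16 (y) mm, from 14 to 46 mm above the bar's underside. Origin: centre of the underside; x along the bar, z up. Starts flat on the bench at the left or right of the base. Locked: underside 42 mm above the bench.
- disc_stack: bystander: stack of three flying discs, 210 mm in diameter, 45 mm high; origin at the centre of its underside
- caliper: bystander: caliper 230 mm long lying along its y beyond the base, 14 mm high, jaws to +x; origin under its middle
- carton: bystander: cardboard box 90 x 130 x 70 mm beyond the base; origin at the centre of its underside
- jar: bystander: jar 72 mm in diameter, 90 mm high, beyond the base; origin at the centre of its underside
Mind the look-alikes: they are no part of the job. Leave any red or yellow look-alike of the lock_bar alone.

How it is judged (in metres and radians):
On the way:
1. the dial's pointer is on the index mark (within 5 mm at the rim) and the dial is let go, the bar not yet in the gauge (horizontal distance between pointer and mark below 0.005 m and contact force between each of the fingers, lock_bar and base below 0.1 N), for 0.3 s.
At the end, for the whole second after the job is handed in: Pointer within 5 mm of the index mark; lock bar at rest through the hub slot, down on both posts (underside within 3.5 mm of the seats, level within 0.04 rad, in line with the posts within 0.06 rad), its middle within 5 mm sideways and 10 mm lengthways of the dial's axis (horizontal distance between pointer and mark below 0.005 m and z of lock_bar in the frame of base between 0.038 and 0.0455 m and x of lock_bar in the frame of base between -0.005 and 0.005 m and y of lock_bar in the frame of base between -0.01 and 0.01 m and angle between the x axis of lock_bar and the y axis of base, either way round below 0.06 rad and angle between lock_bar's own z axis and vertical below 0.04 rad and linear speed of lock_bar below 0.02 m/s); the robot touches nothing.
It fails at once if a bystander (disc stack, caliper, carton, jar) is moved by more than 20 mm (distance of any of disc_stack, caliper, carton, jar from where it was at the start of the episode above 0.02 m).
It also fails if it takes over 67 s, if anything falls off the work surface, if the arm or the gripper's body presses on something with over 40 N, if the wrist force passes 120 N, or if a joint passes its speed limit or range.

### The arm

A 6-joint arm with a two-finger parallel gripper is mounted at the origin on the work surface. World frame = base frame: x ahead of the robot, y to its left, z up, the work surface at z = 0. Lengths are in mm, angles in rad, forces in N, time in s.
With the tool pointing down it reaches from about 275 to 750 mm from the base axis. Payload 10.2 kg.
Tool frame: the origin (TCP) lies between the finger pads; the fingertips stand 8 mm ahead of it and the grasp point (between the pads) lies 11 mm behind it; z points along the fingers, y is the line along which they close (so a half turn about z gives the same grasp; the last joint's range is limited). The gripper opens to 85 mm and grips with 20 to 120 N. Pads are 22 mm wide; open, the fingers measure 114 mm over their backs; the gripper's body (76 mm by 85 mm) begins 54 mm behind the grasp point. The pads swing forward as they close: fully open they stand 13 mm farther back than shut.
Start: joints at [1.068, 0.313, 1.498, -0, 1.331, -0.223], TCP at [144.999, 504.586, 239.294] pointing down, gripper open.
Joint ranges: [-2.94, 2.94], [-0.97, 2.17], [0.19, 2.56], [-1.23, 4.37], [0.02, 3.11], [-2.88, 2.88]. Speed limits (rad/s): [2.39, 2.39, 3.01, 3.14, 3.14, 3.14].

### API

Orientations are given as a unit quaternion [w, x, y, z].
In Python, from rig import * gives the robot as it stands.
- The arm moves only by the shell command python3 -m handwheel 'ROWS' [FORCE]. ROWS is JSON, a list that holds one entry, the list of rows, each a list of 7 numbers: the shift along the world's x, y, z in mm, then the turn, a rotation vector about the world's x, y, z in degrees, then the opening, from -1 (shut) to 1 (fully open). A call has 1 to 8 rows; each row shifts and turns the commanded pose from where the row before left it; what a row does not reach is not made up. A row lasts 1/8 s, in which the tool goes at most 62.5 mm and 10.7 degrees, less where a joint would pass 70% of its speed; a pose out of reach is approached as far as the arm can. A call is refused whole if a number of a shift passes 62.5 or a number of a turn 10.7, either way. A call with a gripper value outside its range is refused whole. The fingers move at their own pace and stop on an object; FORCE is the grip in N (left out, the last holds). Time passes only in rows, so rows that do not move let the fingers close. It gives the time, the measured TCP pose, the force, the opening and the grip force at its end, in the units of the state.
- sense(): the state, without advancing time (a new reading comes with each control period).
- capture(name): name is "side" or "top" or "wrist"; returns a dict with "image" (420x560x3 uint8, red, green, blue), "fx", "fy", "cx", "cy" (pixels), "rvec" (rotation vector, rad) and "tvec" (3), from world to camera coordinates, as OpenCV has them; the wrist camera has in their place "hand_eye" (4x4, takes a point from camera to tool coordinates, whose origin is the TCP and whose axes are the flange's). Camera axes: x right, y down, z forward; pixel columns grow to the right and rows downward; lengths in mm; the calibration is good to about 2 mm. The wrist camera is an equidistant fisheye: a pixel r from the principal point sees the ray r / f radians off the axis. A picture is of the moment at which its call begins: read the wrist's pose just before it. There is no depth.
- finish_job(): hands the job in; it is judged then, once.
The state is a dict: "time_s": time; "joints": joint angles; "dq": joint speeds; "tau": joint torques, N m; "eef_pos": TCP position; "ee_rot": TCP orientation; "force": force on the tool from outside, world axes, zero at the start; "wrist_torque": the same for the moment, N m; "grip_width": opening from 0.0 (shut) to 1.0 (fully open); "grip_force": force on a finger pad.
Only numpy, scipy, OpenCV 4.12 (cv2) and the standard library are available. Lean on these libraries where they do the work, as an engineer would, in place of code of your own. Each camera call takes 0.05 s, during which the arm holds its last target. There are 200 camera calls.

## Working session

There is one attempt and no reset: what is moved stays moved. The work goes in short steps, Python scripts to look and compute and a shell command to move; the robot and the scene stay as the last step left them, time stands still between calls to the robot, and variables do not carry over. Pictures are saved under pics/ and viewed, at most 10 in all, crops included, and the job is handed in when it is done.

```bash
mkdir -p pics; ls
python3 - <<'E'
from rig import *
import cv2
for n in("side","top"):
    c=capture(n); cv2.imwrite(f"pics/{n}0.png",c["image"][:,:,::-1]); print({k:v for k,v in c.items() if k!="image"})
print(sense())
E
```

```text
pics
{'fx': 458.3331847954341, 'fy': 458.3331847954341, 'cx': 278.79654482483033, 'cy': 205.18141266693993, 'rvec': array([ 2.21507593, -0.54788027,  0.25256506]), 'tvec': array([-423.76371877,  270.07440915, 1101.60308572])}
{'fx': 440.54166825210604, 'fy': 440.54166825210604, 'cx': 281.1118802613041, 'cy': 210.80222454725907, 'rvec': array([ 2.14352785, -2.0522169 ,  0.22396827]), 'tvec': array([  80.28814747,  571.55018767, 1196.48704687])}
{'time_s': 0.1, 'joints': array([ 1.06757810e+00,  3.13388515e-01,  1.49835040e+00,  1.15610465e-06,
        1.33103519e+00, -2.23377027e-01]), 'dq': array([-0.00187752, -0.00222312, -0.00301247,  0.00049335,  0.00109551,
        0.00105   ]), 'tau': array([ 3.20164581e-03, -4.12900114e+01, -2.60141015e+01, -1.38877003e-04,
        3.10075215e-03,  1.40000105e-05]), 'eef_pos': array([144.89493939, 504.37467546, 238.79916902]), 'ee_rot': array([-2.10445495e-04,  1.39464605e-01,  9.90226881e-01, -5.51972913e-04]), 'force': array([ 0.301905  ,  0.53565576, -0.31519976]), 'wrist_torque': array([ 0.03996643, -0.01329148,  0.04266102]), 'grip_force': 0.0, 'grip_width': 1.0024677450378086}
```

View pics/side0.png

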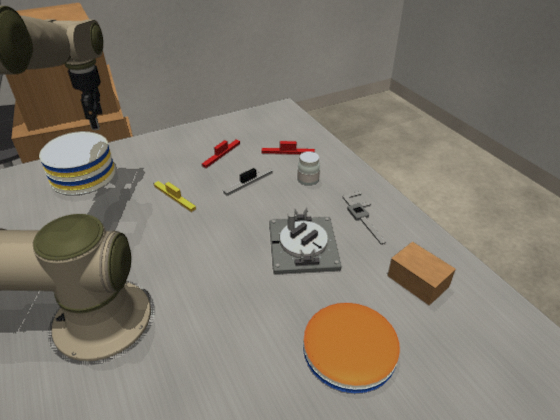

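View pics/top0.png

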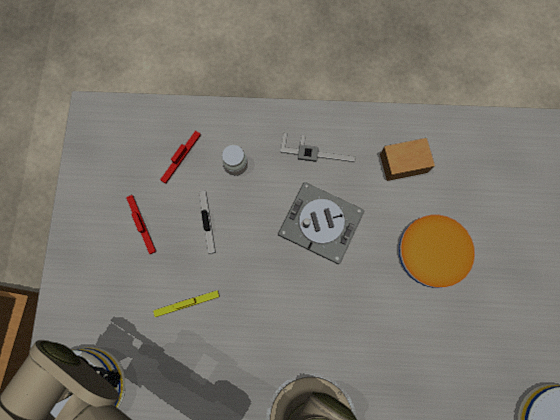

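The top view shows the gauge at about (321,221), with the pointer to the upper right and the index mark at the lower left (310,245). The steel bar is at (208,222), next to red and yellow look-alikes. I'll enlarge that area.

Run:
```python
import cv2,numpy as np
t=cv2.imread("pics/top0.png")
a=cv2.resize(t[175:270,270:370],None,fx=6,fy=6,interpolation=cv2.INTER_CUBIC)
b=cv2.resize(t[185:260,195:220],None,fx=6,fy=6,interpolation=cv2.INTER_CUBIC)
im=np.zeros((570,750,3),np.uint8);im[:,:600]=a;im[:450,600:]=b
cv2.imwrite("pics/crop0.png",im)
```

```text
(no output)
```

View pics/crop0.png

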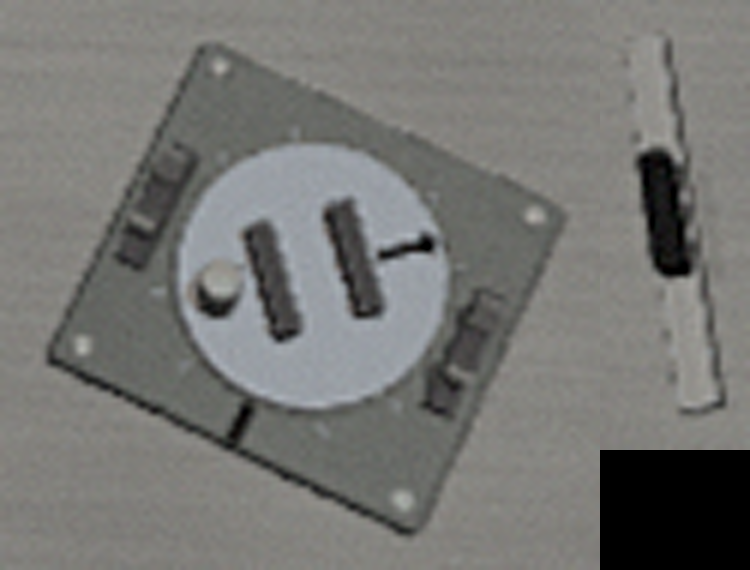

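The crop shows the dial centre at (314,276), mark tip at (248,405), pointer tip at (435,242) and pin top at (222,280). The base corners are (208,42), (566,213), (415,533) and (48,358). The bar's ends are at about (650,38) and (702,407).

```bash
cat > h.py <<'E'
from rig import *
import numpy as np, cv2
from scipy.spatial.transform import Rotation as R
def ray(c,uv,z):
    Rm=cv2.Rodrigues(np.array(c["rvec"]))[0];o=-Rm.T@c["tvec"]
    d=Rm.T@np.array([(uv[0]-c["cx"])/c["fx"],(uv[1]-c["cy"])/c["fy"],1.]);return o+d*(z-o[2])/d[2]
def proj(c,P):
    P=np.atleast_2d(np.array(P,float))
    return cv2.projectPoints(P,c["rvec"],c["tvec"],np.array([[c["fx"],0,c["cx"]],[0,c["fy"],c["cy"]],[0,0,1.]]),None)[0][:,0]
def wproj(c,s,P):
    w,x,y,z=s["ee_rot"];Rt=R.from_quat([x,y,z,w]).as_matrix()
    pt=(np.atleast_2d(P)-s["eef_pos"])@Rt
    H=np.array(c["hand_eye"]);pc=(pt-H[:3,3])@H[:3,:3]
    r=np.hypot(pc[:,0],pc[:,1]);th=np.arctan2(r,pc[:,2])
    return np.c_[c["cx"]+c["fx"]*th*pc[:,0]/r,c["cy"]+c["fy"]*th*pc[:,1]/r]
def wray(c,s,uv,zz):
    w,x,y,z=s["ee_rot"];Rt=R.from_quat([x,y,z,w]).as_matrix()
    a=(uv[0]-c["cx"])/c["fx"];b=(uv[1]-c["cy"])/c["fy"];t=np.hypot(a,b)
    d=np.array([np.sin(t)*a/t,np.sin(t)*b/t,np.cos(t)]);H=np.array(c["hand_eye"])
    o=Rt@H[:3,3]+s["eef_pos"];d=Rt@H[:3,:3]@d;return o+d*(zz-o[2])/d[2]
E
python3 - <<'E'
from h import *
c=capture("top")
A=lambda X,Y,z:ray(c,(270+X/6-.4,175+Y/6-.4),z)
B=lambda X,Y,z:ray(c,(195+(X-600)/6-.4,185+Y/6-.4),z)
np.set_printoptions(precision=1,suppress=True)
cs=[A(*p,20) for p in((208,42),(566,213),(415,533),(48,358))]
print("corners",np.array(cs)); print("mid",np.mean(cs,0),"sides",[np.linalg.norm(cs[i]-cs[i-1]) for i in range(4)])
dc=A(314,276,38);m=A(248,405,38);p=A(435,242,38);pin=A(222,280,90)
for n,q in(("dial",dc),("mark",m),("ptr",p),("pin",pin)):
    print(n,q,np.linalg.norm((q-dc)[:2]),np.degrees(np.arctan2(*(q-dc)[1::-1])))
for a,b in((0,1),(3,2),(1,2),(0,3)): print(np.degrees(np.arctan2(*(cs[b]-cs[a])[1::-1])))
e=[B(*q,14) for q in((632,40),(668,36),(722,403),(683,410))]
m1=(e[0]+e[1])/2;m2=(e[2]+e[3])/2
print("bar",m1,m2,(m1+m2)/2,np.linalg.norm(m1-m2),np.degrees(np.arctan2(*(m1-m2)[1::-1])))
print("grip top",B(665,212,46))
E
```

```text
corners [[ 670.6   40.1   20. ]
 [ 590.2 -139.3   20. ]
 [ 429.2  -67.3   20. ]
 [ 506.7  113.    20. ]]
mid [549.2 -13.4  20. ] sides [np.float64(179.37514939441738), np.float64(196.64640582232215), np.float64(176.46226863491427), np.float64(196.20525736059307)]
dial [549.4 -14.4  38. ] 0.0 0.0
mark [485.   15.7  38. ] 71.1300893191364 154.96721891473527
ptr [568.8 -72.7  38. ] 61.4375435505893 -71.61492160451289
pin [534.9  32.4  90. ] 48.9569402707705 107.27304424721528
-114.13405303480776
-113.28366035595813
155.90156672428614
156.04880249970878
bar [630.2 344.   14. ] [446.  302.9  14. ] [538.1 323.5  14. ] 188.75784510298087 12.570295730818474
grip top [535.2 323.   46. ]
```

```bash
python3 -m handwheel '[[[24.4,-29.5,-5,0,0,-3.5,0],[24.4,-29.5,-5,0,0,-3.5,0],[24.4,-29.5,-5,0,0,-3.5,0],[24.4,-29.5,-5,0,0,-3.5,0],[24.4,-29.5,-5,0,0,-3.5,0],[24.4,-29.5,-5,0,0,-3.5,0],[24.4,-29.5,-5,0,0,-3.5,0],[24.4,-29.5,-5,0,0,-3.5,0]]]' 40
python3 -m handwheel '[[[24.4,-29.5,-5,0,0,-3.5,0],[24.4,-29.5,-5,0,0,-3.5,0],[24.4,-29.5,-5,0,0,-3.5,0],[24.4,-29.5,-5,0,0,-3.5,0],[24.4,-29.5,-5,0,0,-3.5,0],[24.4,-29.5,-5,0,0,-3.5,0],[24.4,-29.5,-5,0,0,-3.5,0],[0,0,0,0,0,0,0]]]'
python3 - <<'E'
from h import *
s=sense();c=capture("wrist");cv2.imwrite("pics/w1.png",c["image"][:,:,::-1]);print(s["eef_pos"],s["ee_rot"],s["joints"])
O=np.array([549.3,-14,0]);a=np.radians(-24.2);u=lambda t:np.array([np.cos(t),np.sin(t),0])
p=np.radians(107.6);z=np.array([0,0,1])
print(wproj(c,s,[O+48*u(p)+90*z,O-66*u(p)+38*z,O-66*u(a)+38*z,O+58*z]))
E
```

```text
time_s: 1.15
eef_pos: [340.8, 267.5, 199.1]
ee_rot: [-0.0, 0.376, 0.927, -0.0]
force: [-0.0, 1.1, 0.6]
grip_width: 0.496
grip_force: 0.0
time_s: 2.15
eef_pos: [511.7, 60.5, 163.5]
ee_rot: [-0.0, 0.564, 0.826, -0.0]
force: [-0.9, 1.3, 0.4]
grip_width: 0.502
grip_force: 0.0
[511.68182831  60.48523401 163.52649149] [-3.96742797e-04  5.64218827e-01  8.25625138e-01 -2.99737171e-04] [-1.09940643e-01  3.65147251e-01  1.63356855e+00 -1.71325177e-04
  1.14385903e+00 -4.81692206e-01]
[[297.78620965 271.43769189]
 [285.96086736 346.64529706]
 [237.97825557 244.71257215]
 [291.51408574 303.74163981]]
```

View pics/w1.png

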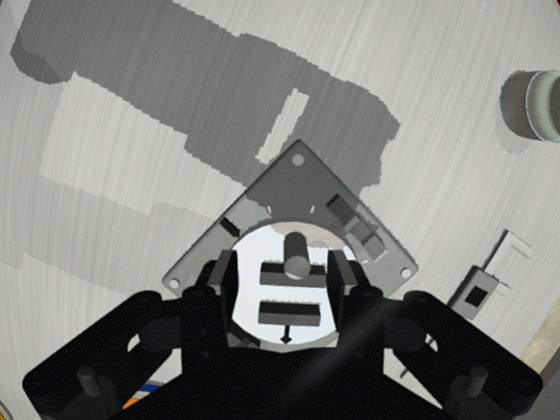

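The wrist view shows the pin top at about (297,268), mark tip (240,236) and pointer tip (286,341). All three are within about 6 px of my predictions, so I'll grip the pin.

```bash
python3 -m handwheel '[[[12,-14,-10,0,0,-1.9,0],[11,-14.5,-20,0,0,-1.9,0],[0,0,-30,0,0,0,0],[0,0,-31,0,0,0,0],[0,0,0,0,0,0,-1],[0,0,0,0,0,0,-1],[0,0,0,0,0,0,-1],[0,0,0,0,0,0,-1]]]' 40
python3 - <<'E'
from h import *
s=sense();c=capture("wrist");print(s["eef_pos"],s["ee_rot"],s["force"],s["grip_force"],s["grip_width"])
from rig import *
import math
O=np.array([549.3,-14]);
for i in range(0,14):
    t=math.radians(107.6-132/13*i);print(i,np.round(O+48*np.array([math.cos(t),math.sin(t)]),1))
E
```

```text
time_s: 3.2
eef_pos: [533.6, 33.7, 73.0]
ee_rot: [-0.0, 0.59, 0.807, -0.0]
force: [0.2, 0.4, -17.4]
grip_width: 0.218
grip_force: 39.9
[533.62216555  33.74681496  73.03842247] [-4.72683851e-04  5.90147994e-01  8.07294926e-01 -1.53409141e-04] [  0.24486553   0.37712491 -17.43402271] 39.898585081100464 0.2176434955669938
0 [534.8  31.8]
1 [543.1  33.6]
2 [551.6  33.9]
3 [560.   32.8]
4 [568.1  30.2]
5 [575.6  26.2]
6 [582.2  20.9]
7 [587.9  14.6]
8 [592.3   7.3]
9 [595.4  -0.6]
10 [597.   -8.9]
11 [597.2 -17.4]
12 [595.8 -25.8]
13 [593.  -33.8]
```

```bash
python3 -m handwheel '[[[9.1,0,0,0,0,-10.15,-1],[8.5,0.3,0,0,0,-10.15,-1],[8.4,-1.1,0,0,0,-10.15,-1],[8.1,-2.6,0,0,0,-10.15,-1],[7.5,-4,0,0,0,-10.15,-1],[6.6,-5.3,0,0,0,-10.15,-1],[5.7,-6.3,0,0,0,-10.15,-1],[0,0,0,0,0,0,-1]]]' 40
```

```text
time_s: 4.25
eef_pos: [588.0, 15.3, 73.0]
ee_rot: [-0.001, 0.95, 0.313, 0.0]
force: [1.7, 5.1, -15.9]
grip_width: 0.219
grip_force: 40.1
```

```bash
python3 -m handwheel '[[[4.4,-7.3,0,0,0,-10.15,-1],[3.1,-7.9,0,0,0,-10.15,-1],[1.6,-8.3,0,0,0,-10.15,-1],[0.2,-8.5,0,0,0,-10.15,-1],[-1.4,-8.4,0,0,0,-10.15,-1],[-2.8,-8,0,0,0,-10.15,-1],[0,0,0,0,0,0,-1],[0,0,0,0,0,0,-1]]]' 40
python3 -m handwheel '[[[0,0,0,0,0,0,0],[0,0,0,0,0,0,0],[0,0,0,0,0,0,0],[0,0,40,0,0,0,0],[0,0,50,0,0,0,0],[0,0,50,0,0,0,0],[0,0,0,0,0,0,0]]]' 40
python3 - <<'E'
from h import *
s=sense();c=capture("wrist");cv2.imwrite("pics/w2.png",c["image"][:,:,::-1]);print(s["eef_pos"],s["ee_rot"],s["joints"])
np.save("w2.npy",np.array([s,{k:v for k,v in c.items() if k!="image"}],dtype=object))
t=capture("top");cv2.imwrite("pics/t2.png",t["image"][:,:,::-1])
O=np.array([549.3,-14,0]);a=np.radians(-24.2);u=lambda t:np.array([np.cos(t),np.sin(t),0]);z=np.array([0,0,1])
print(wproj(c,s,[O+48*u(a)+90*z,O-66*u(a)+38*z,O+58*z]))
w=cv2.resize(c["image"][200:375,180:400,::-1],None,fx=3.4,fy=3.4,interpolation=cv2.INTER_CUBIC);cv2.imwrite("pics/w2c.png",w)
E
```

```text
time_s: 5.25
eef_pos: [592.4, -33.4, 73.0]
ee_rot: [-0.0, 0.978, -0.209, -0.001]
force: [-3.9, 1.7, -12.8]
grip_width: 0.22
grip_force: 40.4
time_s: 6.12
eef_pos: [594.6, -34.2, 217.9]
ee_rot: [0.0, 0.978, -0.21, 0.005]
force: [0.5, -0.0, -0.6]
grip_width: 0.499
grip_force: 0.0
[594.64042849 -34.20069839 217.94405049] [ 2.36762491e-04  9.77672763e-01 -2.10083566e-01  4.56160210e-03] [-2.53934755e-01  4.80013141e-01  1.31225795e+00 -8.99400478e-05
  1.34018647e+00  1.74020708e+00]
[[283.38506568 205.12194223]
 [283.32443728 292.7980223 ]
 [283.342661   244.45126136]]
```

View pics/w2c.png

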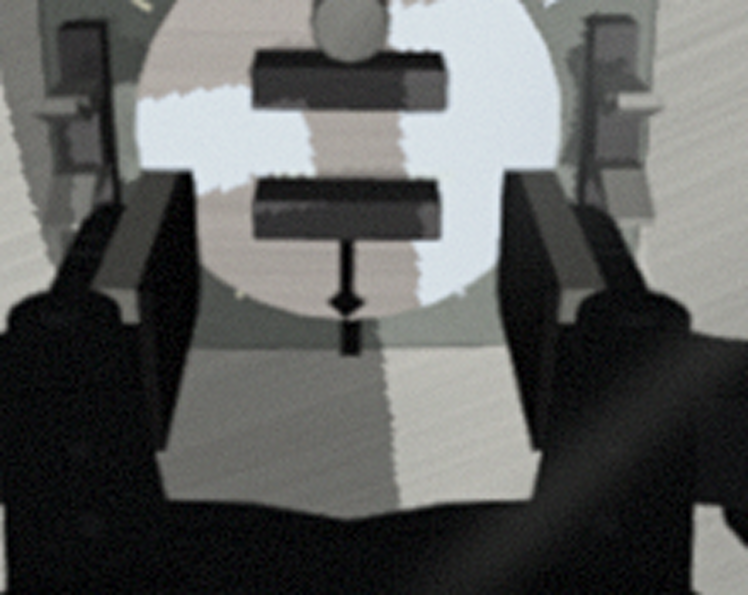

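The pointer tip is at (346,316) and the mark tip at (350,320) in the crop, which is about 1 mm apart. The dial is set and released. The base centre and yaw are also confirmed. Next is the bar.

```bash
python3 -m handwheel '[[[-7.2,44.7,0,0,0,4.6,0],[-7.2,44.7,0,0,0,4.6,0],[-7.2,44.7,-5,0,0,4.6,0],[-7.2,44.7,-10,0,0,4.6,0],[-7.2,44.7,-15,0,0,4.6,0],[-7.2,44.7,-15,0,0,4.6,0],[-7.2,44.7,-15,0,0,4.6,0],[-7.2,44.7,-10,0,0,4.7,0]]]'
python3 -m handwheel '[[[0,0,0,0,0,0,0],[0,0,0,0,0,0,0]]]'
python3 - <<'E'
from h import *
s=sense();c=capture("wrist");print(s["eef_pos"],s["ee_rot"],s["joints"])
cv2.imwrite("pics/w3.png",c["image"][:,:,::-1])
O=np.array([537,323.3,0]);b=np.radians(12.57);u=np.array([np.cos(b),np.sin(b),0]);z=np.array([0,0,1])
print(wproj(c,s,[O+95*u+14*z,O-95*u+14*z,O+30*u+46*z,O-30*u+46*z,O+46*z]))
E
```

```text
time_s: 7.22
eef_pos: [534.3, 324.9, 141.0]
ee_rot: [0.0, 0.994, 0.111, -0.001]
force: [1.1, -0.4, -0.1]
grip_width: 0.498
grip_force: 0.0
time_s: 7.48
eef_pos: [535.3, 323.2, 142.4]
ee_rot: [0.0, 0.994, 0.11, -0.001]
force: [-0.2, 0.9, -0.3]
grip_width: 0.497
grip_force: 0.0
[535.26391121 323.20899928 142.43538418] [ 3.15017774e-04  9.93972709e-01  1.09625265e-01 -6.74692280e-04] [ 3.56258180e-01  6.15234497e-01  1.29738385e+00 -2.99007155e-04
  1.23043663e+00  1.70746240e+00]
[[283.5358913   84.18161032]
 [283.40779615 298.6057111 ]
 [283.74279316 170.82620829]
 [283.66918286 248.58675089]
 [283.71256407 211.07153358]]
```

View pics/w3.png

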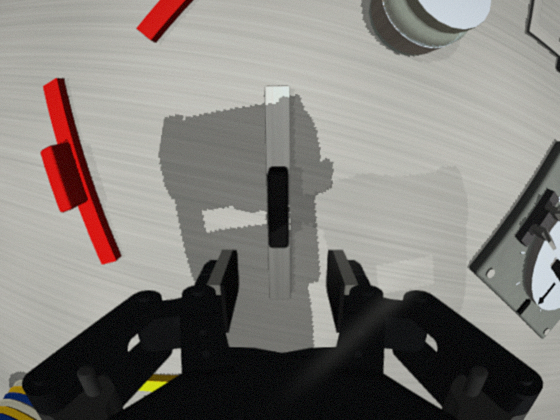

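The bar's ends are at (277,86) and (280,299) and the grip runs from (278,167) to (278,247). That puts it about 5 px left of the prediction, so I'll convert that to mm.

Run:
```python
from h import *
s=sense();c=capture("wrist");g=cv2.cvtColor(c["image"],cv2.COLOR_RGB2HSV)
m=((g[...,2]<40)).astype(np.uint8);m[:150]=0;m[256:]=0;m[:,:260]=0;m[:,300:]=0
ys,xs=np.nonzero(m);print(xs.min(),xs.max(),ys.min(),ys.max(),xs.mean(),ys.mean())
a=wray(c,s,(277,86.5),14);b=wray(c,s,(280,299),14);d=a-b
print(a,b,(a+b)/2,np.linalg.norm(d),np.degrees(np.arctan2(d[1],d[0])))
a=wray(c,s,(278,167),46);b=wray(c,s,(278,247),46);print(a,b,(a+b)/2,np.linalg.norm(a-b))
```

```text
267 287 167 247 277.1461877756774 206.39508506616258
[627.20104905 348.24786291  14.        ] [443.2908981  305.34883483  14.        ] [535.24597357 326.79834887  14.        ] 188.8472139953553 13.13008071614036
[568.39359875 334.07857342  46.        ] [508.25095649 320.95967638  46.        ] [538.32227762 327.5191249   46.        ] 61.55682640980021
```

```bash
python3 -m handwheel '[[[1.2,2.8,-30,0,0,0.3,0],[0,0,-35,0,0,0,0],[0,0,-30,0,0,0,0],[0,0,-18.5,0,0,0,0],[0,0,0,0,0,0,-1],[0,0,0,0,0,0,-1],[0,0,0,0,0,0,-1],[0,0,0,0,0,0,-1]]]' 90
python3 -m handwheel '[[[0,0,0,0,0,0,-1],[0,0,30,0,0,0,-1],[0,0,40,0,0,0,-1],[0,0,40,0,0,0,-1],[0,0,0,0,0,0,-1],[0,0,0,0,0,0,-1]]]' 90
```

```text
time_s: 8.57
eef_pos: [537.0, 326.7, 30.7]
ee_rot: [-0.0, 0.994, 0.112, 0.001]
force: [-0.6, -0.9, 3.2]
grip_width: 0.17
grip_force: 89.0
time_s: 9.32
eef_pos: [535.9, 326.4, 138.3]
ee_rot: [0.0, 0.994, 0.113, -0.001]
force: [-0.4, -0.7, -2.4]
grip_width: 0.167
grip_force: 88.3
```

```bash
python3 -m handwheel '[[[1.7,-30,5,0,0,6.6,-1],[1.7,-45,5,0,0,6.6,-1],[1.7,-45,0,0,0,6.6,-1],[1.7,-45,0,0,0,6.6,-1],[1.7,-45,0,0,0,6.6,-1],[1.7,-45,0,0,0,6.6,-1],[1.6,-45,0,0,0,6.6,-1],[1.6,-40,0,0,0,6.6,-1]]]'
python3 -m handwheel '[[[0,0,0,0,0,0,-1],[0,0,0,0,0,0,-1],[0,0,0,0,0,0,-1]]]'
python3 - <<'E'
from h import *
s=sense();c=capture("wrist");print(s["eef_pos"],s["ee_rot"],np.degrees(2*np.arctan2(s["ee_rot"][2],s["ee_rot"][1])))
cv2.imwrite("pics/w4.png",c["image"][:,:,::-1])
t=capture("top")["image"];cv2.imwrite("pics/t4.png",t[:,:,::-1])
w=cv2.resize(c["image"][60:330,140:430,::-1],None,fx=2.2,fy=2.2,interpolation=cv2.INTER_CUBIC);cv2.imwrite("pics/w4c.png",w)
O=np.array([549.3,-14,0]);a=np.radians(-24.26);x=np.array([np.cos(a),np.sin(a),0]);y=np.array([-x[1],x[0],0]);z=np.array([0,0,1])
print(wproj(c,s,[O-66*x+38*z,O+83*y+67*z,O-83*y+67*z,O+48*x+90*z]))
P=s["eef_pos"]-30*z;print("bar ends if centred",wproj(c,s,[P+95*y+14*z,P-95*y+14*z]))
E
```

```text
time_s: 10.32
eef_pos: [549.2, -14.8, 148.1]
ee_rot: [-0.001, 0.839, 0.544, -0.001]
force: [0.4, 0.3, -2.9]
grip_width: 0.164
grip_force: 88.4
time_s: 10.7
eef_pos: [549.7, -12.3, 149.3]
ee_rot: [-0.0, 0.84, 0.543, -0.0]
force: [0.5, 0.9, -2.9]
grip_width: 0.164
grip_force: 88.5
[549.74886718 -12.3326059  149.25285566] [-4.53808739e-04  8.39803218e-01  5.42890639e-01 -3.21474536e-04] 65.76128107556941
[[201.0680292  210.98204996]
 [283.5886865  101.44554178]
 [283.39672216 320.56373507]
 [358.16975986 233.72027299]]
bar ends if centred [[283.4639708   64.71517576]
 [283.16236578 389.64287687]]
```

View pics/w4c.png

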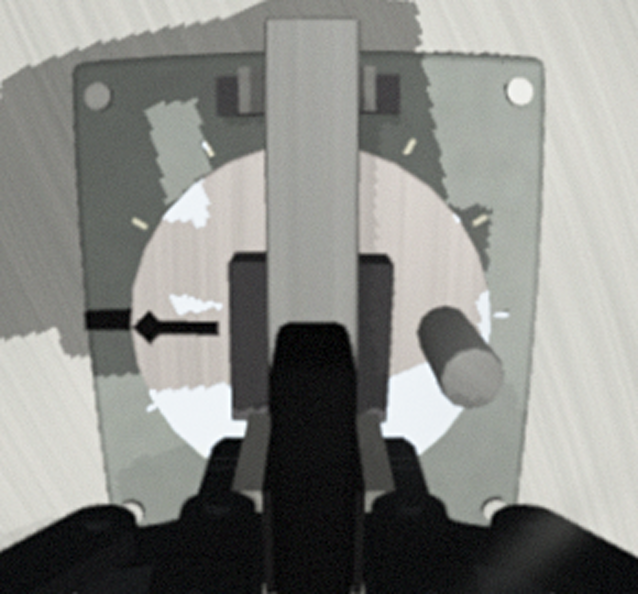

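The bar is square over the posts and slot, within about 1.5 mm. The pointer and mark look about 2 mm apart here, at v≈326 against 320. I'll check that more closely before inserting.

Run:
```python
from h import *
O=np.array([549.3,-14,0]);a=np.radians(-24.26);x=np.array([np.cos(a),np.sin(a),0]);y=np.array([-x[1],x[0],0])
B=lambda p:np.round([(p-O)@x,(p-O)@y,p[2]],1)
s=sense();c=capture("wrist")
for n,u,v,h in(("ptr",148,326,38),("ptrin",216,328,38),("mk",131,320,38),("mkout",87,320,38),("mk20",131,320,20),("pin",472,378,90)): print(n,B(wray(c,s,(140+u/2.2,60+v/2.2),h)))
s,c=np.load("w2.npy",allow_pickle=True)
for n,u,v,h in(("ptr",346,312,38),("ptrin",347,243,38),("mk",350,320,38),("mkout",350,355,38),("pin",350,27,90)): print("w2",n,B(wray(c,s,(180+u/3.4,200+v/3.4),h)))
t=cv2.imread("pics/t2.png");cv2.imwrite("pics/t2c.png",cv2.resize(t[175:270,270:370],None,fx=6,fy=6,interpolation=cv2.INTER_CUBIC))
```

```text
ptr [-60.5   2.1  38. ]
ptrin [-35.4   1.4  38. ]
mk [-66.7   4.4  38. ]
mkout [-83.7   4.4  38. ]
mk20 [-71.6  -0.6  20. ]
pin [45.8  1.1 90. ]
w2 ptr [-64.7   1.7  38. ]
w2 ptrin [-39.4   1.3  38. ]
w2 mk [-67.7   0.4  38. ]
w2 mkout [-81.4   0.3  38. ]
w2 pin [45.6  0.4 90. ]
```

View pics/t2c.png

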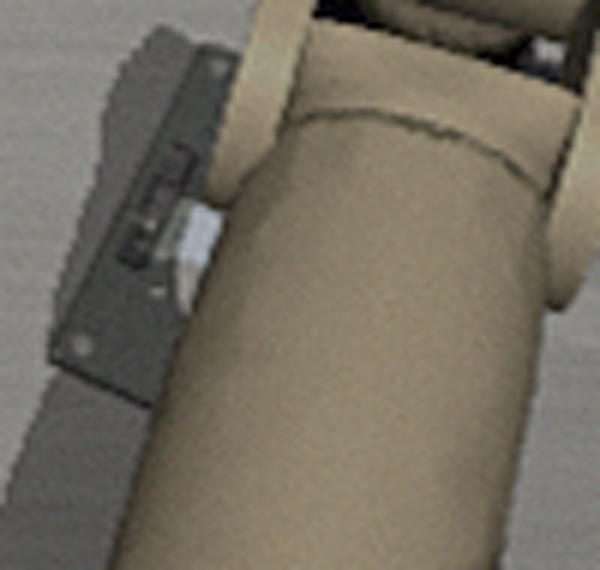

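The top view is occluded by the arm. From the wrist views the dial is off by about 1–2 mm, within tolerance. I'll insert the bar now.

```bash
python3 -m handwheel '[[[-0.9,0.4,-20,0,0,0,-1],[0,0,-20,0,0,0,-1],[0,0,-15,0,0,0,-1],[0,0,-5,0,0,0,-1],[0,0,0,0,0,0,-1],[0,0,0,0,0,0,-1]]]' 110
python3 -m handwheel '[[[0,0,-4,0,0,0,-1],[0,0,-4,0,0,0,-1],[0,0,-4,0,0,0,-1],[0,0,-3,0,0,0,-1],[0,0,0,0,0,0,-1],[0,0,0,0,0,0,-1]]]' 110
```

```text
time_s: 11.6
eef_pos: [549.5, -13.1, 90.5]
ee_rot: [0.0, 0.84, 0.543, 0.0]
force: [0.5, -0.2, -2.3]
grip_width: 0.162
grip_force: 111.6
time_s: 12.35
eef_pos: [548.8, -12.9, 74.3]
ee_rot: [-0.0, 0.84, 0.543, -0.0]
force: [0.1, 0.6, -5.8]
grip_width: 0.162
grip_force: 111.3
```

```bash
python3 -m handwheel '[[[0,0,-2,0,0,0,-1],[0,0,-2,0,0,0,-1],[0,0,0,0,0,0,-1],[0,0,0,0,0,0,-1]]]' 110
python3 -m handwheel '[[[0,0,-2,0,0,0,-1],[0,0,-2,0,0,0,-1],[0,0,0,0,0,0,-1],[0,0,0,0,0,0,-1]]]' 110
```

```text
time_s: 12.85
eef_pos: [549.4, -13.1, 72.7]
ee_rot: [0.001, 0.84, 0.543, 0.0]
force: [-7.8, 1.4, 17.1]
grip_width: 0.16
grip_force: 114.6
time_s: 13.35
eef_pos: [549.5, -13.2, 72.6]
ee_rot: [0.001, 0.84, 0.543, 0.001]
force: [-23.2, 2.2, 54.1]
grip_width: 0.157
grip_force: 120.2
```

Hard stop at TCP z 72.6, and the grasp was at 30.7 above the underside, so the underside is at about 42 mm: seated. I'll ease off, open slightly and retreat.

```bash
python3 -m handwheel '[[[0,0,2,0,0,0,-1],[0,0,3,0,0,0,-1],[0,0,0,0,0,0,-0.4],[0,0,0,0,0,0,-0.4],[0,0,0,0,0,0,-0.4],[0,0,15,0,0,0,-0.4],[0,0,30,0,0,0,-0.4],[0,0,40,0,0,0,-0.4]]]' 20
python3 -m handwheel '[[[-30,10,40,0,0,0,-0.4],[-30,10,40,0,0,0,-0.4],[-30,10,0,0,0,0,-0.4],[0,0,0,0,0,0,-0.4],[0,0,0,0,0,0,-0.4]]]'
python3 - <<'E'
from h import *
s=sense();c=capture("wrist");print(s["eef_pos"],s["force"])
S=capture("side")["image"][:,:,::-1]
a=cv2.resize(c["image"][60:360,130:430,::-1],(440,440),interpolation=cv2.INTER_CUBIC)
b=cv2.resize(S[205:280,260:345],(360,318),interpolation=cv2.INTER_CUBIC)
im=np.zeros((440,800,3),np.uint8);im[:,:440]=a;im[:318,440:]=b;cv2.imwrite("pics/end.png",im)
O=np.array([549.3,-14,0]);t=np.radians(-24.26);x=np.array([np.cos(t),np.sin(t),0]);y=np.array([-x[1],x[0],0]);z=np.array([0,0,1])
f=lambda uv:(uv-[130,60])*440/300
print(f(wproj(c,s,[O-66*x+38*z,O+95*y+56*z,O-95*y+56*z,O+30*y+88*z,O-30*y+88*z])))
c=capture("side");print((proj(c,[O+95*y+56*z,O-95*y+56*z,O-66*x+38*z])-[260,205])*4.235+[440,0])
E
```

```text
time_s: 14.35
eef_pos: [548.9, -13.0, 158.2]
ee_rot: [-0.0, 0.84, 0.543, -0.0]
force: [-0.3, -0.2, -0.4]
grip_width: 0.303
grip_force: 0.0
time_s: 14.98
eef_pos: [459.6, 16.8, 237.3]
ee_rot: [0.0, 0.84, 0.543, 0.0]
force: [-0.5, 0.0, -0.0]
grip_width: 0.304
grip_force: 0.0
[459.59911635  16.75457435 237.33207561] [-0.48557705  0.02894262 -0.04746659]
[[263.66574556 172.35739593]
 [365.02540093  39.75619649]
 [349.58299614 302.91950576]
 [377.12470653 140.58669318]
 [370.4727449  233.57804745]]
[[612.11975764  14.05228368]
 [642.4603883  216.49453269]
 [524.23461524 134.01634546]]
```

View pics/end.png

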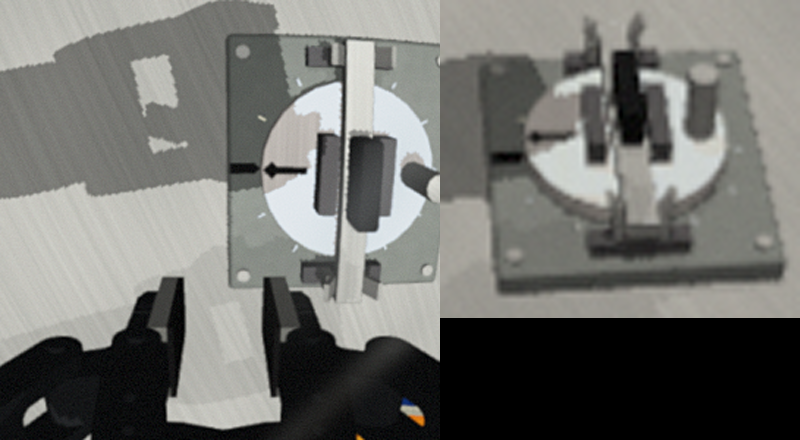

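The bar sits through the slot and down in both clips. Its ends are at (360,41) and (349,302), matching the locked prediction, and the pointer is on the mark. Handing in.

```bash
python3 -c "
from rig import *
print(finish_job())"
```

```text
the job is handed in; nothing more can be done
None
```

The dial is set within about 2 mm of its mark and locked, with the bar pressed home in both clips. The other items were left alone, and the job was handed in at about 15 s; no verdict came back.

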